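# Load the laser marker's sprung stage and lock the pallet

## Robot

A 6-joint arm with a two-finger parallel gripper is mounted at the origin on the work surface. World frame = base frame: x ahead of the robot, y to its left, z up, the work surface at z = 0. Lengths are in m, angles in rad, forces in N, time in s.
With the tool pointing down it reaches from about 0.35 to 0.975 m from the base axis. Payload 4.9 kg.
Tool frame: the origin (TCP) lies midway between the tips of the shut fingers; the grasp point (between the pads) lies 19 mm behind it (tcp_to_grasp is the distance from the TCP to the grasp point, in m); z points along the fingers, y is the line along which they close (so a half turn about z gives the same grasp; the last joint's range is limited). The gripper opens to 85 mm and grips with 20 to 120 N. Pads are 22 mm wide; open, the fingers measure 114 mm over their backs; the gripper's body (76 mm by 85 mm) begins 54 mm behind the grasp point. The pads swing forward as they close: fully open they stand 13 mm farther back than shut.
Start: joints at [-1.267, 0.053, 1.613, -0, 1.476, -0.119], TCP at [0.256, -0.57, 0.231] pointing down, gripper open.
Joint ranges: [-3.01, 3.01], [-1.01, 2.22], [0.06, 2.58], [-1.02, 4.17], [0.09, 2.62], [-3.14, 3.14]. Speed limits (rad/s): [2.57, 2.57, 3.14, 3.14, 3.14, 3.14].

## Interface

Orientations are given as a unit quaternion [w, x, y, z].
In Python, from station import get_state, read_camera, close_job, tcp_to_grasp gives the robot as it stands. The module is installed in compiled form; this text tells all that it offers.
- The arm moves only by the tool move_arm, never from a script. Its argument "rows" is one flat list of numbers, 7 for each row, row after row: the opening in per cent of the stroke, from 0 (shut) to 100 (fully open), then the shift along the tool's x, y, z in m, then the turn, a rotation vector about the tool's x, y, z in degrees. In form: [fingers, tx, ty, tz, rx, ry, rz, fingers, tx, ty, tz, rx, ry, rz, ...]. A call has exactly 5 rows; each row is the pose to reach, as a shift and turn from the pose commanded when the call began, along the tool's axes at that moment; what a row does not reach only later rows make up. A row lasts 1/8 s, in which the tool goes at most 62.5 mm and 10.7 degrees, less where a joint would pass 70% of its speed; a pose out of reach is approached as far as the arm can. A call with a gripper value outside its range is refused whole. The fingers move at their own pace and stop on an object; "grip_force" is the grip in N (left out, the last holds). Time passes only in rows, so rows that repeat a pose let the fingers close, or fill a call up. It gives the time, the measured TCP pose, the force, the opening and the grip force at its end, in the units of the state.
- get_state(): the state, without advancing time (a new reading comes with each control period).
- read_camera(name): name is "scene" or "top" or "wrist"; returns a dict with "frame" (400x640x3 uint8, red, green, blue), "range_z" (400x640 float32, m along the optical axis (not along the pixel's ray), 0 where there is no reading), "fx", "fy", "cx", "cy" (pixels), "k1" (the pictures are not rectified: a ray, as slopes to the right and down, at radius r is drawn at 1 + k1 r^2 times it, then the intrinsics apply), "view" (4x4, takes a point from world to camera coordinates). Camera axes: x right, y down, z forward; pixel columns grow to the right and rows downward; lengths in m; the calibration is good to about 2 mm. A picture is of the moment at which its call begins.
- close_job(): hands the job in; it is judged then, once.
The state is a dict: "t": time; "joint_pos": joint angles; "qd": joint speeds; "joint_torque": joint torques, N m; "eef_pos": TCP position; "orientation": TCP orientation; "contact_force": force on the tool from outside, world axes, zero at the start; "torque": the same for the moment, N m; "grip_width": opening from 0.0 (shut) to 1.0 (fully open); "finger_force": force on a finger pad.
Only numpy, scipy, OpenCV 4.12 (cv2) and the standard library are available. Lean on these libraries where they do the work, as an engineer would, in place of code of your own. Each camera call takes 0.05 s, during which the arm holds its last target. There are 200 camera calls.

## Task

Load the aluminium pallet of fittings, the one with the black handle, into the laser marker: set it level on the sprung stage under the marking head with the hole in its end facing the lock pin, and press it down until the bolts on both sides have snapped over it and it stays down by itself. Then push the lock pin fully home through its bracket into the hole in the pallet. Set the pallet down without dropping it, do not touch the laser or its head, and leave the other things on the bench where they are.

Things in the scene. Friction and masses are not known exactly. Their poses are not given: they have to be found in the camera images.
- pallet_centre (a point): Centre of the aluminium pallet to load (about 0.36 to 0.56 kg), 13 mm above its underside. Its x runs along its length, handle and pin hole at the -x end. A flange plate 120 (x) x 90 (y) x 8 mm thick carries a block 120 x 66 mm, 18 mm high, so the flange is bare for 12 mm along both long sides. Rows of small fittings stand on the +x half, up to 17 mm above the block.
- pallet_grip (a point): Centre of the pallet's black handle bar: 54 mm long along the pallet's x, 14 mm wide (y), 14 mm high, on two posts. It is 32 mm towards -x of pallet_centre and 45 mm above it (58 mm above the underside), with 25 mm free height below the bar. Axes as the pallet.
- pallet_hole (a point): Centre of the mouth of the pin hole in the pallet's -x end face, 14 mm above the underside: 14 mm wide, 12 mm high, 32 mm deep along the pallet's x. Axes as the pallet.
- pallet: The same pallet; origin at the centre of its underside, axes as pallet_centre.
- nest (a point): Fixed point of the marker: centre of the stage's upper face when fully raised, 90 mm above the bench. x points from the pin side (robot side) to the back, z up. The pallet's underside centre belongs here, its x along this x. Eight leaning lips, 11 mm high, on the rim of the stage (116 x 70 mm plate) bound a 123 x 93 mm space and guide in a pallet up to about 5 mm off.
- pin_bracket (a point): Centre of the top of the fixed bracket that carries the lock pin, 98 mm above the bench, 80 mm in front (-x) of the nest point; 46 mm wide (y), 16 mm thick (x). The pallet must be brought in above it. Axes as the nest.
- marker_base (a point): Point of the marker on the bench straight below the nest point, axes as the nest. From here the 15 mm base plate spans x -100 to 170, y -130 to 130 mm, and for x over -20 mm on to y 370 mm, with the column (80 x 80 mm, 0.6 m high) at x 120, y 270 mm. The side bolts' housings stand at x -7 to 27, |y| 56 to 88 mm, 97 mm high, with pull knobs out to |y| 112 mm.
- stage (a joint): How far the sprung stage is pressed down, m: 0 raised, 0.028 bottom stop. Spring 9 N at the top, 14.5 N at the bottom; it carries the pallet without sinking. Pressing the pallet down takes up to about 15 N. The bolts snap over the flange at about 0.023; press on to about 0.026 to be sure. Let go, it rests against the bolts at about 0.023; if not caught it springs back up (damped).
- bolt_left (a joint): Spring bolt on the +y side of the stage, m: 0 fully out, grows as it is pushed back (0.012 at most). Sloped on top, flat underneath (75 mm above the bench), 20 mm wide; its nose reaches in to 40 mm from the middle of the nest. The pallet's flange going down pushes it back about 5 mm, then it snaps out over the flange.
- bolt_right (a joint): The same bolt on the -y side.
- lock_pin (a joint): How far the lock pin is pushed in, m: 0 drawn out, 0.030 fully home (knob against the bracket). It slides along the nest's +x, 81 mm above the bench, against 3 N of friction and stays where it is left. 8 mm thick; drawn out, its nose is 6 mm in front of the latched pallet. It meets the pallet's hole only when the pallet is latched down.
- pin_knob (a point): Centre of the front face of the lock pin's knob, a black disc 34 mm across and 16 mm thick, facing the robot; axes as the nest. Drawn out, it is 134 mm in front (-x) of the nest point and 81 mm above the bench; it moves with the pin.
- head: Laser body and scan head, fixed above the stage, not to be touched. Origin on the bench below the nest point; axes as the nest. The head box spans x -39 to 79 mm, |y| under 62 mm, z 270 to 400 mm; the laser body x -28 to 70 mm, z 287 to 383 mm runs on to y 433 mm. A tool upright over the seated pallet's handle would hit it: come in tilted, from the pin side.
- head_lens (a point): Centre of the lower face of the scan head's lens, 239 mm above the bench and 20 mm behind (+x of) the nest point. The lens is 86 mm across and 32 mm high, under the head box.
- tray_full: A black plastic tray, 130 x 90 x 24 mm, nearly full of small metal fittings; a bystander. Origin at the centre of its underside.
- tray_part: The same black tray, about one third full of fittings; a bystander. Origin at the centre of its underside.
- screwdriver: A 160 mm screwdriver with a grey handle lying on the bench in front of the machine; a bystander. Origin at the centre of its underside.
Not all that is in view belongs to the job. Of the things like the pallet, leave any that is green or purple; of the rest the larger one is meant.

How it is judged:
On the way, in this order (a step that is already met when the one before it is completed fails the run):
1. the pallet is held down on the stage by both bolts, with the fingers off it and the pin still drawn out (value of joint stage between 0.0205 and 0.0255 m and value of joint each of bolt_left, bolt_right below 0.003 m and x of pallet_centre in the frame of nest between -0.005 and 0.005 m and y of pallet_centre in the frame of nest between -0.004 and 0.004 m and z of pallet_centre in the frame of nest between -0.0135 and -0.0065 m and angle between pallet_centre's own z axis and vertical below 0.06 rad and contact force between the fingers and pallet below 0.2 N and value of joint lock_pin below 0.006 m), for 0.2 s.
2. the lock pin is fully home in the latched pallet (value of joint stage between 0.0205 and 0.0255 m and value of joint each of bolt_left, bolt_right below 0.003 m and x of pallet_centre in the frame of nest between -0.005 and 0.005 m and y of pallet_centre in the frame of nest between -0.004 and 0.004 m and z of pallet_centre in the frame of nest between -0.0135 and -0.0065 m and angle between pallet_centre's own z axis and vertical below 0.06 rad and value of joint lock_pin above 0.027 m), for 0.2 s.
At the end, for the whole second after the job is handed in: The pallet rests level in the nest (within 5 mm in x, 4 mm in y, tilt under 0.06 rad), the stage held 20.5 to 25.5 mm down by both bolts, each within 3 mm of fully out; the lock pin is in by more than 27 of its 30 mm, in the pallet's hole; all at rest (all of step 2 and linear speed of pallet below 0.02 m/s and angular speed of pallet below 0.1 rad/s); the robot touches nothing.
It fails at once if the laser or its head is touched (over 1 N) (contact force between anything else and head above 1 N).
It fails at once if the pallet is dropped or thrown (moves faster than 0.5 m/s out of the fingers) (contact force between the fingers and pallet below 0.2 N and linear speed of pallet above 0.5 m/s).
It fails at once if another thing on the bench is moved more than 20 mm (distance of any of tray_full, tray_part, screwdriver from where it was at the start of the episode above 0.02 m).
It also fails if it takes over 54 s, if anything falls off the work surface, if the arm or the gripper's body presses on something with over 40 N, if the wrist force passes 120 N, or if a joint passes its speed limit or range.

## Working session

There is one attempt and no reset: what is moved stays moved. The work goes in short steps, Python scripts to look and compute and a tool call to move; the robot and the scene stay as the last step left them, time stands still between calls to the robot, and variables do not carry over. Pictures are saved under pics/ and viewed, at most 10 in all, crops included, and the job is handed in when it is done.

Besides the shell and the picture viewer there is one more tool, called after "Request:" as name(argument=value, ...) on one line, values as JSON. move_arm: Moves the arm, as the interface text tells. Its arguments: {"type":"object","properties":{"rows":{"type":"array","items":{"type":"number"}},"grip_force":{"type":"number"}},"required":["rows"]}

```bash
mkdir -p pics
cat > h.py <<'E'
import numpy as np, cv2
from station import *
from scipy.spatial.transform import Rotation as R
def cloud(d):
    K=np.array([[d['fx'],0,d['cx']],[0,d['fy'],d['cy']],[0,0,1.]])
    h,w=d['range_z'].shape
    v,u=np.mgrid[:h,:w]
    x=(u-d['cx'])/d['fx'];y=(v-d['cy'])/d['fy']
    xu,yu=x.copy(),y.copy()
    for _ in range(8):
        s=1+d['k1']*(xu**2+yu**2); xu=x/s;yu=y/s
    z=d['range_z']; P=np.stack([xu*z,yu*z,z,np.ones_like(z)],-1)
    W=P@np.linalg.inv(d['view']).T
    W[z==0]=np.nan
    return W[...,:3]
def save(n,im): cv2.imwrite('pics/'+n+'.png',im[...,::-1])
def tool():
    s=get_state(); q=np.array(s['orientation']); return np.array(s['eef_pos']),R.from_quat(q[[1,2,3,0]])
E
python3 - <<'E'
from h import *
a=read_camera('scene');b=read_camera('top')
np.savez('c0.npz',sf=a['frame'],sc=cloud(a),tf=b['frame'],tc=cloud(b))
save('s0',a['frame']);save('t0',b['frame'])
for d in(a,b):print(np.linalg.inv(d['view']).round(3),d['fx'],d['k1'])
print(get_state(),tcp_to_grasp)
E
```

```text
[[-0.909 -0.308  0.28   0.102]
 [-0.416  0.698 -0.583  0.742]
 [-0.016 -0.647 -0.763  1.147]
 [ 0.     0.     0.     1.   ]] 501.5223270718278 -0.09206375504802362
[[ 0.021 -0.993  0.116  0.348]
 [-1.    -0.022 -0.009 -0.034]
 [ 0.011 -0.116 -0.993  1.406]
 [ 0.     0.     0.     1.   ]] 433.5156885550456 -0.10967751254852905
{'t': 0.1, 'joint_pos': array([-1.26701490e+00,  5.32882720e-02,  1.61415165e+00,  1.96391206e-05,
        1.47601467e+00, -1.19029932e-01]), 'qd': array([ 0.0016486 , -0.00139504, -0.00238644,  0.00137021,  0.0013056 ,
       -0.00068102]), 'joint_torque': array([-1.97199292e-04, -3.94901776e+01, -3.71363425e+01, -1.02983638e-04,
        3.90097004e-03,  3.86482066e-05]), 'eef_pos': array([ 0.25627189, -0.56942448,  0.23019057]), 'orientation': array([-9.27903001e-04,  9.77736694e-01,  2.09833480e-01, -7.61439081e-05]), 'contact_force': array([ 0.04509966,  0.42422718, -0.42213556]), 'torque': array([-0.02852519,  0.03550695, -0.04542424]), 'finger_force': 0.0, 'grip_width': 0.9963925671081509} 0.0187
```

View pics/s0.png

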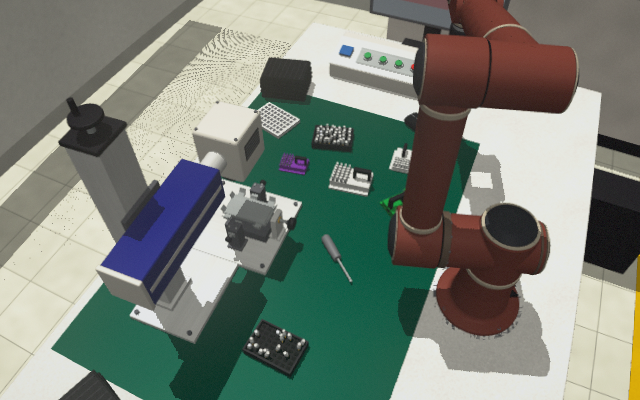

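View pics/t0.png

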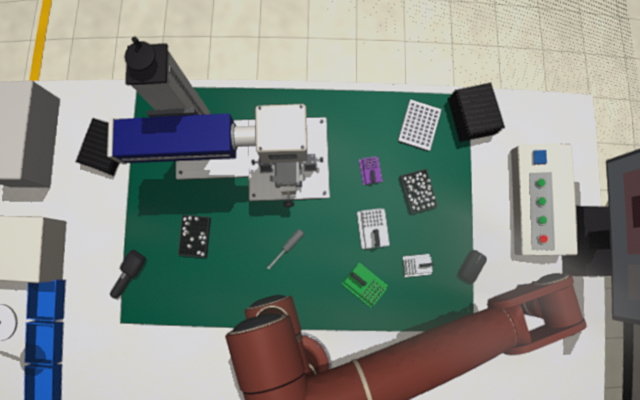

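The scene view shows the big aluminium pallet at about (351,178), and the marker with its pin knob at (292,224). In the top view the target is at (373,229) with its handle towards the robot at (376,238). The smaller decoy is at (418,264), the green and purple ones at (365,285) and (371,170), the marker base plate spans columns 249–328, and the knob is at (288,200).

Run:
```python
from h import *
c=np.load('c0.npz')
for n,f,C,box in(('top',c['tf'],c['tc'],(195,265,345,400)),('scene',c['sf'],c['sc'],(155,205,322,382))):
    v0,v1,u0,u1=box
    P=C[v0:v1,u0:u1].reshape(-1,3);col=f[v0:v1,u0:u1].reshape(-1,3).astype(int)
    g=(P[:,2]>-.01)&(P[:,2]<.1)
    green=(col[:,1]>col[:,0]+25)
    bench=P[g&green&(P[:,2]<.02)]; print(n,'bench z',np.median(bench[:,2]))
    o=g&(P[:,2]>.004)&~green&(col.max(1)>60); Q=P[o]
    print(len(Q),np.percentile(Q[:,2],[5,50,95,100]).round(4))
    for nm,lo,hi in(('flange+',.004,.08),('block',.02,.032),('handle',.056,.075)):
        s=g&~green&(P[:,2]>lo)&(P[:,2]<hi)
        q=P[s]
        if len(q)<5: print(nm,len(q)); continue
        r=cv2.minAreaRect((q[:,:2]*1000).astype(np.float32)); print(nm,len(q),r,np.median(q[:,2]).round(4),q.mean(0).round(4),col[s].mean(0).round())
# marker
for n,f,C in(('top',c['tf'],c['tc']),('scene',c['sf'],c['sc'])):
    P=C.reshape(-1,3);col=f.reshape(-1,3).astype(int)
    ok=(P[:,0]>.3)&(P[:,0]<.95)&(P[:,1]>-.2)&(P[:,1]<.6)
    plate=ok&(P[:,2]>.009)&(P[:,2]<.021)&(col.min(1)>120)
    q=P[plate];print(n,'plate',len(q),np.median(q[:,2]),q.min(0).round(4),q.max(0).round(4))
    qq=q[q[:,1]<.2]; print(cv2.minAreaRect((q[:,:2]*1000).astype(np.float32)))
    hd=ok&(P[:,2]>.385)&(P[:,2]<.415)&(P[:,1]<.25); q=P[hd]; r=cv2.minAreaRect((q[:,:2]*1000).astype(np.float32));print('head top',len(q),np.median(q[:,2]),r)
    # print head box points and near bench to check z hist
```

```text
top bench z 0.0006180025355306817
982 [0.0059 0.0255 0.0618 0.0701]
flange+ 991 ((444.4100341796875, -242.21151733398438), (122.5286636352539, 93.36314392089844), 7.932013988494873) 0.0256 [ 0.4452 -0.2377  0.0266] [170. 171. 172.]
block 529 ((446.8403015136719, -240.58749389648438), (117.69844055175781, 67.41148376464844), 8.324613571166992) 0.0257 [ 0.4431 -0.2394  0.0257] [181. 182. 184.]
handle 74 ((414.178955078125, -245.21742248535156), (48.202632904052734, 15.137687683105469), 8.4819974899292) 0.0648 [ 0.4141 -0.2448  0.0643] [71. 75. 74.]
scene bench z 3.259516745979241e-05
880 [0.0059 0.0245 0.0432 0.0662]
flange+ 984 ((446.5381164550781, -241.56719970703125), (120.54251098632812, 107.40888977050781), 7.6008148193359375) 0.0253 [ 0.4422 -0.227   0.028 ] [144. 145. 139.]
block 408 ((445.87744140625, -236.92547607421875), (120.43545532226562, 70.98660278320312), 8.09088134765625) 0.025 [ 0.4392 -0.2317  0.0252] [171. 172. 165.]
handle 82 ((414.0427551269531, -243.61036682128906), (52.502708435058594, 16.04688262939453), 9.089873313903809) 0.0618 [ 0.4145 -0.2431  0.062 ] [48. 51. 49.]
top plate 3832 0.01431379574216829 [ 0.3151 -0.1999  0.009 ] [0.9361 0.5819 0.021 ]
((625.845703125, 187.51353454589844), (781.006103515625, 618.7440795898438), 89.1562728881836)
head top 2481 0.3988642206080846 ((652.4194946289062, 108.7672119140625), (120.03627014160156, 265.75091552734375), 3.499645709991455)
scene plate 6673 0.014751936703784274 [ 0.314  -0.1998  0.009 ] [0.8102 0.5993 0.021 ]
((568.5674438476562, 195.7712860107422), (548.7061767578125, 698.4463500976562), 18.473905563354492)
head top 2063 0.3992429327916982 ((652.8416137695312, 87.60250854492188), (119.10840606689453, 219.26197814941406), 4.174593925476074)
```

Run:
```python
from h import *
c=np.load('c0.npz')
for n,f,C in(('top',c['tf'],c['tc']),('scene',c['sf'],c['sc'])):
    col=f.astype(int);Z=C[...,2];X=C[...,0];Y=C[...,1]
    ok=(X>.4)&(X<.95)&(Y>-.2)&(Y<.3)
    def rect(m,nm):
        k=cv2.connectedComponentsWithStats(m.astype(np.uint8),connectivity=8)
        i=1+np.argmax(k[2][1:,4]); q=C[k[1]==i]
        print(n,nm,len(q),np.median(q[:,2]).round(4),cv2.minAreaRect((q[:,:2]*1000).astype(np.float32)),q.min(0).round(3),q.max(0).round(3))
        return q
    rect(ok&(Z>.392)&(Z<.408)&(col.min(2)>120),'head')
    q=rect(ok&(Z>.008)&(Z<.022)&(col.min(2)>110)&(Y<.16),'plate')
    # plate front edge and right edge
    b=q
    e=np.array([b[np.abs(b[:,1]-y)<.003][:,0].min() for y in np.arange(-.05,.12,.01) if (np.abs(b[:,1]-y)<.003).any()]);print('front x(y)',e.round(4))
    e=np.array([b[np.abs(b[:,0]-y)<.003][:,1].min() for y in np.arange(.52,.8,.02) if (np.abs(b[:,0]-y)<.003).any()]);print('right y(x)',e.round(4))
    near=ok&(X<.62)&(X>.45)&(Y>-.02)&(Y<.15)
    for nm,lo,hi in(('bracket',.094,.104),('knob',.05,.1),):
        m=near&(Z>lo)&(Z<hi)
        if nm=='knob': m&=(col.max(2)<60)
        if m.sum()>5: rect(m,nm)
for s in('s','t'):
    f=c[s+'f']; im=f[170:280,200:310] if s=='s' else f[100:215,245:335]
    save('z'+s,cv2.resize(im,None,fx=5,fy=5,interpolation=cv2.INTER_CUBIC))
```

```text
top head 2339 0.399 ((657.1294555664062, 38.53618240356445), (116.89126586914062, 124.3432846069336), 3.584580659866333) [ 0.597 -0.026  0.392] [0.718 0.102 0.405]
top plate 1600 0.0143 ((676.4150390625, -30.314170837402344), (273.1864929199219, 126.82422637939453), 1.7980611324310303) [ 0.539 -0.097  0.008] [0.814 0.029 0.022]
front x(y) [0.5434 0.5429 0.5399 0.5396 0.5399 0.5395 0.5392 0.5393 0.5414]
right y(x) [-0.039  -0.0972 -0.0935 -0.0933 -0.0929 -0.0927 -0.0889 -0.0886 -0.0852
 -0.0848 -0.0845 -0.0809 -0.0804 -0.0801]
top bracket 82 0.0972 ((559.1624755859375, 26.041728973388672), (21.69803237915039, 55.77378845214844), 3.374673843383789) [ 0.548 -0.001  0.094] [0.571 0.054 0.104]
top knob 55 0.0944 ((512.8033447265625, 29.58519744873047), (20.267995834350586, 27.805824279785156), 0.6755711436271667) [0.503 0.016 0.063] [0.523 0.043 0.1  ]
scene head 1793 0.3995 ((658.2717895507812, 41.296234130859375), (117.22565460205078, 124.02743530273438), 2.663116216659546) [ 0.598 -0.021  0.392] [0.719 0.104 0.404]
scene plate 2251 0.0148 ((670.0039672851562, 38.803558349609375), (267.11187744140625, 256.07659912109375), 3.130836009979248) [ 0.53  -0.086  0.008] [0.81  0.16  0.022]
front x(y) [0.6977 0.7415 0.7553 0.7461 0.744  0.549  0.5405 0.5403 0.5402 0.5398
 0.5376 0.5373 0.5387 0.537  0.5345 0.5355 0.535 ]
right y(x) [ 0.0111 -0.0045  0.0787  0.0779  0.0808  0.1313  0.1312  0.1156 -0.0604
 -0.0861 -0.0822 -0.0771 -0.0828 -0.0822]
scene bracket 81 0.0969 ((556.1005249023438, 35.97792434692383), (17.830854415893555, 49.11112976074219), 7.900686264038086) [0.546 0.012 0.094] [0.566 0.06  0.102]
scene knob 83 0.0916 ((510.3004455566406, 35.47258758544922), (22.932767868041992, 26.921968460083008), 34.17747497558594) [0.504 0.018 0.072] [0.524 0.049 0.099]
```

View pics/zs.png

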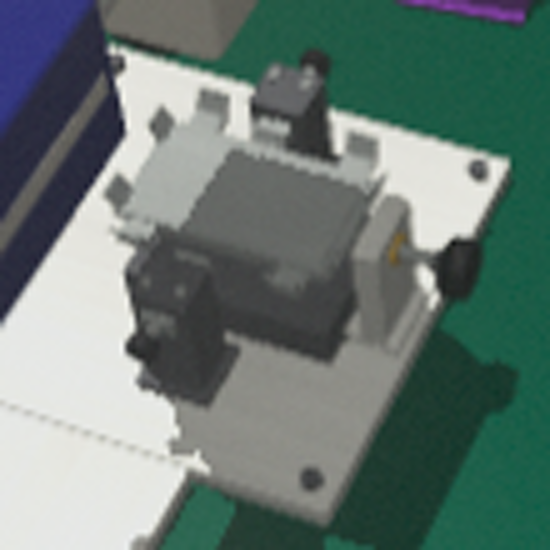

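The crop shows the stage, with its bracket at (385,280) and the knob at (460,268), which faces the robot. The cross-checks agree: the nest is near (0.638, 0.039) with yaw about 3.5°, and the pallet is near (0.446, −0.2405) with yaw about 8.3°. Next is a pre-grasp above the handle at 40° tilt.

```bash
cat >> h.py <<'E'
NEST=np.array([.6377,.0387,.09]); NY=3.5
def pose(g,yaw,a):
    "TCP pose with grasp point g, tool x along yaw, tilted a deg with body to the -x side"
    r=R.from_euler('z',yaw,degrees=True)*R.from_euler('x',180,degrees=True)*R.from_euler('y',a,degrees=True)
    if r.as_matrix()[0,2]<0 and a>0: r=R.from_euler('z',yaw,degrees=True)*R.from_euler('x',180,degrees=True)*R.from_euler('y',-a,degrees=True)
    return np.array(g)+tcp_to_grasp*r.as_matrix()[:,2],r
def rel(p,r):
    p0,r0=tool(); print('shift mm',(r0.inv().apply(p-p0)*1000).round(1),'rot',np.degrees((r0.inv()*r).as_rotvec()).round(1))
def local(p0,yaw,d): return np.array(p0)+R.from_euler('z',yaw,degrees=True).apply(d)
E
python3 - <<'E'
from h import *
g=local([.446,-.2405,.058],8.3,[-.032,0,0]); print(g)
p,r=pose(g+[0,0,.12],8.3,40); print(p,r.as_matrix().round(2)); rel(p,r)
p,r=pose(g+[0,0,.12],8.3,0); rel(p,r)
E
```

```text
[ 0.41433517 -0.2451194   0.058     ]
[ 0.4262294  -0.24338422  0.16367497] [[ 0.76  0.14  0.64]
 [ 0.11 -0.99  0.09]
 [ 0.64  0.   -0.77]]
shift mm [ 288.8 -227.5   67. ] rot [-5.7 39.7 15.2]
shift mm [ 277.2 -230.8   71.4] rot [-0.1  0.  15.9]
```

Request:
move_arm(rows=[50,289,-228,20,0,0,0,50,0.289,-0.228,0.02,-5.7,39.7,15.2,50,0.289,-0.228,0.02,-5.7,39.7,15.2,50,0.289,-0.228,0.02,-5.7,39.7,15.2,50,0.289,-0.228,0.02,-5.7,39.7,15.2], grip_force=80)

```text
t: 0.72
eef_pos: [0.4012, -0.2919, 0.2146]
orientation: [-0.024, 0.936, 0.067, 0.344]
contact_force: [0.5, -0.4, 0.4]
grip_width: 0.503
finger_force: 0.0
```

The first row's shift was typed in mm by mistake. The per-row clip kept it harmless, and it moved in the intended direction. I'll finish reaching the pre-grasp.

Run:
```python
from h import *
g=local([.446,-.2405,.058],8.3,[-.032,0,0])
p,r=pose(g+[0,0,.12],8.3,40); rel(p,r); print(get_state()['joint_pos'].round(2))
```

```text
shift mm [ -8.8 -44.6  59.2] rot [ 0.2 -0.3 -0. ]
[-1.15 -0.52  2.23  0.71  1.28  0.12]
```

Request:
move_arm(rows=[50,-0.009,-0.045,0.059,0,0,0,50,-0.009,-0.045,0.059,0,0,0,50,-0.009,-0.045,0.059,0,0,0,50,-0.009,-0.045,0.059,0,0,0,50,-0.009,-0.045,0.059,0,0,0])

```text
t: 1.35
eef_pos: [0.425, -0.2461, 0.165]
orientation: [-0.022, 0.937, 0.068, 0.342]
contact_force: [0.1, -0.3, 0.4]
grip_width: 0.501
finger_force: 0.0
```

Run:
```python
from h import *
g=local([.446,-.2405,.058],8.3,[-.032,0,0])
p,r=pose(g+[0,0,.12],8.3,40); rel(p,r); s=get_state();print(s['joint_pos'].round(2),s['eef_pos'])
w=read_camera('wrist');C=cloud(w);f=w['frame'].astype(int);save('w1',w['frame'])
print(np.linalg.inv(w['view']).round(3))
X,Y,Z=C[...,0],C[...,1],C[...,2]
near=(abs(X-.43)<.12)&(abs(Y+.24)<.1)
m=near&(Z>.058)&(Z<.07)&(f.max(2)<110);q=C[m];print('handle',len(q),np.median(q,0),cv2.minAreaRect((q[:,:2]*1000).astype(np.float32)))
m=near&(Z>.02)&(Z<.031)&(f.min(2)>90);q=C[m];print('block',len(q),cv2.minAreaRect((q[:,:2]*1000).astype(np.float32)),np.median(q[:,2]))
```

```text
shift mm [ 0.3 -2.6  2. ] rot [ 0.3 -0.   0.1]
[-1.04 -0.53  2.32  0.71  1.15  0.16] [ 0.42504629 -0.24613963  0.16501283]
[[ 0.143 -0.923  0.357  0.399]
 [-0.99  -0.135  0.047 -0.25 ]
 [ 0.005 -0.36  -0.933  0.327]
 [ 0.     0.     0.     1.   ]]
handle 1386 [ 0.41646611 -0.24682584  0.0635411 ] ((417.47760009765625, -246.49667358398438), (52.9899787902832, 13.680097579956055), 7.853004455566406)
block 6673 ((449.7746276855469, -241.99888610839844), (120.30526733398438, 66.5113296508789), 8.105401992797852) 0.024871090683782127
```

View pics/w1.png

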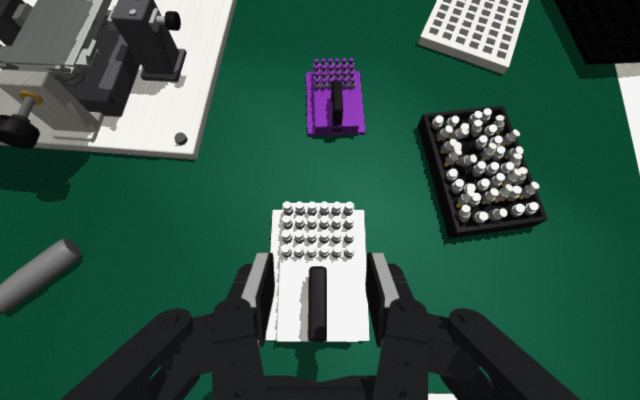

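The wrist view shows the pallet at (318,270) and the black handle at (317,303), centred between the open fingers (265/375). The wrist fix of the handle, (0.4175, −0.2465), agrees with the earlier one within 3 mm. I'll descend.

Run:
```python
from h import *
p,r=pose([.416,-.246,.058],8.1,40); rel(p,r)
```

```text
shift mm [-75.4  -1.7  94.7] rot [ 0.1 -0.   0.3]
```

Request:
move_arm(rows=[50,-0.038,0.001,0.047,0,0,0,50,-0.075,0.001,0.095,0,0,0,50,-0.075,0.001,0.095,0,0,0,50,-0.075,0.001,0.095,0,0,0,50,-0.075,0.001,0.095,0,0,0])

```text
t: 2.02
eef_pos: [0.43, -0.2477, 0.0464]
orientation: [-0.02, 0.937, 0.07, 0.343]
contact_force: [0.0, 0.3, 0.5]
grip_width: 0.5
finger_force: 0.0
```

Run:
```python
from h import *
p,r=pose([.416,-.246,.058],8.1,40); rel(p,r); s=get_state();print(s['contact_force'],s['eef_pos'],s['qd'].round(3))
```

```text
shift mm [-3.  -3.7  1.1] rot [ 0.3 -0.2  0.5]
[0.01102828 0.34344538 0.54966145] [ 0.43000296 -0.24767977  0.04644629] [-0.001 -0.005  0.008 -0.001 -0.005 -0.005]
```

Request:
move_arm(rows=[50,-0.003,-0.003,0.001,0,0,0,50,-0.003,-0.003,0.001,0,0,0,0,-0.003,-0.003,0.001,0,0,0,0,-0.003,-0.003,0.001,0,0,0,0,-0.003,-0.003,0.001,0,0,0], grip_force=100)

```text
t: 2.65
eef_pos: [0.4267, -0.243, 0.0401]
orientation: [-0.023, 0.937, 0.069, 0.341]
contact_force: [-1.4, -0.8, 4.0]
grip_width: 0.149
finger_force: 97.8
```

Request:
move_arm(rows=[0,-0.003,0,-0.004,0,0,0,0,-0.003,0,-0.004,0,0,0,0,0.006,0,-0.008,0,0,0,0,0.013,0,-0.015,0,0,0,0,0.013,0,-0.015,0,0,0])

```text
t: 3.28
eef_pos: [0.4272, -0.2428, 0.0606]
orientation: [-0.023, 0.937, 0.069, 0.341]
contact_force: [-0.2, 0.5, -3.7]
grip_width: 0.146
finger_force: 97.6
```

Request:
move_arm(rows=[0,0.02,0,-0.024,0,0,0,0,0.04,0,-0.048,0,0,0,0,0.064,0,-0.077,0,0,0,0,0.064,0,-0.077,0,0,0,0,0.064,0,-0.077,0,0,0])

```text
t: 3.9
eef_pos: [0.4256, -0.2413, 0.1575]
orientation: [-0.024, 0.938, 0.069, 0.34]
contact_force: [-0.6, 0.0, -3.7]
grip_width: 0.148
finger_force: 98.2
```

```bash
cat >> h.py <<'E'
def plane(q):
    c=np.median(q,0)
    for _ in range(4):
        n=np.linalg.svd(q-q.mean(0),full_matrices=False)[2][2]; e=np.abs((q-q.mean(0))@n); q=q[e<max(.0015,2*e.std())]
    n*=np.sign(n[2]); return n,q
E
python3 - <<'E'
from h import *
p0,r0=tool();print(p0,r0.as_matrix()[:,2].round(3))
w=read_camera('wrist');C=cloud(w);f=w['frame'].astype(int);save('w2',w['frame'])
g=p0-tcp_to_grasp*r0.as_matrix()[:,2];print('grasp',g)
D=C-g
m=(abs(D[...,0]-.03)<.1)&(abs(D[...,1])<.05)&(D[...,2]<-.024)&(D[...,2]>-.045)&(f.min(2)>110)
n,q=plane(C[m]);print('block normal',n.round(4),len(q),'height rel grasp',(q.mean(0)-g)@n)
print(cv2.minAreaRect(((q[:,:2]-g[:2])*1000).astype(np.float32)))
m=(abs(D[...,0])<.05)&(abs(D[...,1])<.02)&(D[...,2]<.02)&(D[...,2]>.001)&(f.max(2)<100)
q=C[m];print('handle',len(q),((np.median(q,0)-g)*1000).round(1),cv2.minAreaRect(((q[:,:2]-g[:2])*1000).astype(np.float32)))
E
```

```text
[ 0.42557622 -0.24128387  0.15750839] [ 0.634  0.092 -0.767]
grasp [ 0.41371276 -0.24301329  0.17185961]
block normal [ 0.0045 -0.0019  1.    ] 7819 height rel grasp -0.029620014990499856
((35.047847747802734, 4.237861633300781), (120.27610778808594, 66.57120513916016), 7.996472358703613)
handle 6259 [-0.6 -0.7  9.3] ((0.8547687530517578, 0.42876625061035156), (39.333274841308594, 57.79194259643555), 75.77623748779297)
```

View pics/w2.png

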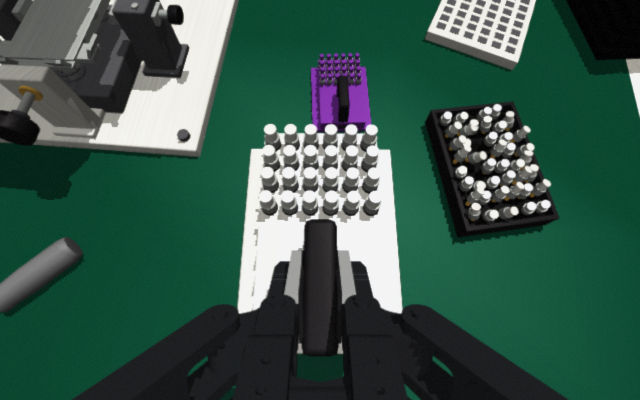

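The wrist view shows the pallet gripped level, with the handle at (320,285), the block centred between the fingers and normal tilt below 0.3°. Now I'll carry it to a staging point in front of the nest.

```bash
cat >> h.py <<'E'
AL=.0345; HU=.0556
def pal(x,y,zu,yaw=NY):
    "grasp pose putting the pallet at nest-frame x,y (m), underside height zu"
    return pose(local([NEST[0],NEST[1],0],NY,[x-AL,y,zu+HU]),yaw,40)
E
python3 - <<'E'
from h import *
p,r=pal(-.17,0,.135);print(p); rel(p,r)
E
```

```text
[0.44557914 0.02694938 0.17627497]
shift mm [  57.5 -262.1   22.9] rot [-3.1  0.2  3.7]
```

Request:
move_arm(rows=[0,0.016,-0.03,-0.008,0,0,0,0,0.025,-0.075,0,0,0,0,0,0.035,-0.12,0.005,-1,0,1,0,0.042,-0.165,0.01,-2,0,2,0,0.05,-0.21,0.016,-3.1,0.2,3.7])

```text
t: 4.58
eef_pos: [0.4427, -0.0256, 0.1755]
orientation: [-0.01, 0.939, 0.028, 0.342]
contact_force: [1.0, 0.3, -4.6]
grip_width: 0.146
finger_force: 98.5
```

Run:
```python
from h import *
p,r=pal(-.17,0,.135);print(p,get_state()['joint_pos'].round(2)); rel(p,r)
```

```text
[0.44557914 0.02694938 0.17627497] [-0.42 -0.99  2.54  0.36  0.98  0.98]
shift mm [  5.1 -52.3   3.3] rot [ 0.   0.  -0.1]
```

Run:
```python
from h import *
p,r=pal(-.12,0,.135);print(p); rel(p,r)
```

```text
[0.49548588 0.03000181 0.17627497]
shift mm [ 43.4 -52.4  35.4] rot [ 0.   0.  -0.1]
```

Request:
move_arm(rows=[0,0.015,-0.018,0.012,0,0,0,0,0.03,-0.035,0.024,0,0,0,0,0.043,-0.052,0.035,0,0,0,0,0.043,-0.052,0.035,0,0,0,0,0.043,-0.052,0.035,0,0,0])

```text
t: 5.2
eef_pos: [0.4949, 0.0283, 0.177]
orientation: [-0.01, 0.939, 0.029, 0.341]
contact_force: [-0.1, -0.5, -4.8]
grip_width: 0.149
finger_force: 98.7
```

Run:
```python
from h import *
p,r=pal(-.12,0,.135);print(get_state()['joint_pos'].round(2)); rel(p,r)
w=read_camera('wrist');C=cloud(w);f=w['frame'];save('w3',f);np.savez('c3.npz',f=f,C=C)
N=(C-[NEST[0],NEST[1],0])@R.from_euler('z',NY,degrees=True).as_matrix()
fi=f.astype(int);p0,r0=tool();g=p0-tcp_to_grasp*r0.as_matrix()[:,2]
D=C-g
m=(abs(D[...,0]-.03)<.1)&(abs(D[...,1])<.05)&(D[...,2]<-.024)&(D[...,2]>-.036)&(fi.min(2)>100)
n,q=plane(C[m]);print('block',n.round(4),len(q),'h',(q.mean(0)-g)@n)
q=N[m];print(cv2.minAreaRect((q[:,:2]*1000).astype(np.float32)))
# housings tops z=.097
for s in(1,-1):
    m=(abs(N[...,2]-.097)<.004)&(abs(N[...,1]-s*.072)<.03)&(N[...,0]>-.04)&(N[...,0]<.06)
    q=N[m]; print('housing',s,len(q),cv2.minAreaRect((q[:,:2]*1000).astype(np.float32)) if len(q)>9 else '', np.median(q[:,2]) if len(q) else '')
m=(abs(N[...,2]-.098)<.004)&(abs(N[...,1])<.035)&(abs(N[...,0]+.08)<.02);q=N[m];print('bracket',len(q))
m=(abs(N[...,2]-.09)<.003)&(abs(N[...,1])<.045)&(N[...,0]<.07)&(N[...,0]>-.065);q=N[m];print('stage',len(q),cv2.minAreaRect((q[:,:2]*1000).astype(np.float32))if len(q)>9 else '')
```

```text
[-0.18 -0.74  2.42  0.22  0.79  1.23]
shift mm [ 0.1 -1.7  1. ] rot [0.  0.1 0.1]
block [ 0.0042 -0.0015  1.    ] 7736 h -0.030282105408376083
((-119.67449951171875, -2.534820556640625), (66.45188903808594, 120.57563781738281), 89.77111053466797)
housing 1 1420 ((10.04117202758789, 67.819091796875), (38.55180358886719, 98.24932861328125), 86.47520446777344) 0.09580949706331433
housing -1 1397 ((11.45059585571289, -70.26806640625), (92.47191619873047, 36.943687438964844), 2.168584108352661) 0.09576459351570839
bracket 0
stage 5683 ((27.203773498535156, 0.4083061218261719), (89.69628143310547, 84.66571044921875), 89.34866333007812)
```

View pics/w3.png

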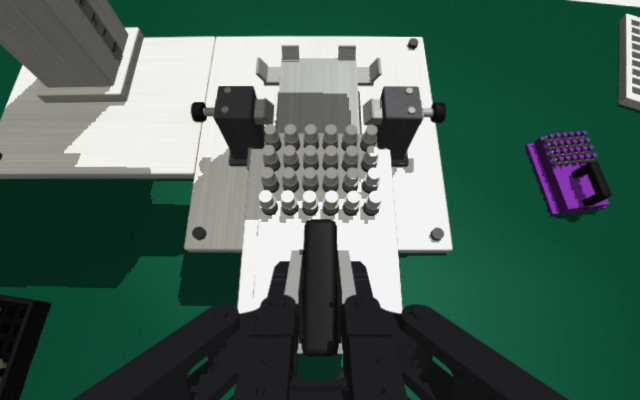

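The wrist view shows the stage ahead at (318,95), the bolt housings at (236,105) and (401,105), and the back lips at (290,52)/(347,52). The pallet is below, its block centre at about (318,235). I'll take a finer fix of the housings and lips in this same camera, so its bias cancels.

Run:
```python
from h import *
c=np.load('c3.npz');C=c['C'];f=c['f'].astype(int)
N=(C-[NEST[0],NEST[1],0])@R.from_euler('z',NY,degrees=True).as_matrix()
X,Y,Z=N[...,0],N[...,1],N[...,2]
for s in(1,-1):
    m=(Z>.0925)&(Z<.1)&(Y*s>.045)&(Y*s<.1)&(X>-.03)&(X<.05); q=N[m]
    hy=[np.percentile(q[abs(q[:,0]-x)<.0015][:,1]*1000,[1,99]).round(1) for x in(-.003,.003,.009,.015,.021)]
    hx=[np.percentile(q[abs(q[:,1]-s*y)<.0015][:,0]*1000,[1,99]).round(1) for y in(.060,.066,.072,.078,.084)]
    print(s,'y',np.array(hy).tolist(),'x',np.array(hx).tolist())
# base plate edges z .015
m=(abs(Z-.015)<.005)&(f.min(2)>90)
for x in(-.08,-.06,-.04,-.03): 
    q=Y[m&(abs(X-x)<.002)]; print('plate y',x,(np.percentile(q,[.5,99.5])*1000).round(1))
for y in(-.12,-.11,-.1,.1,.11,.12):
    q=X[m&(abs(Y-y)<.002)]; print('plate x',y,(np.percentile(q,[.5,99.5])*1000).round(1))
# lips
m=(Z>.0935)&(Z<.104)&(abs(Y)<.056)&(X>.03)
k=cv2.connectedComponentsWithStats(m.astype(np.uint8))
for i in range(1,k[0]):
    if k[2][i,4]>25: q=N[k[1]==i]; print('lip',k[2][i,4],k[3][i].round(),q.mean(0).round(4),q.min(0).round(4),q.max(0).round(4))
```

```text
1 y [[55.5, 86.0], [54.4, 85.5], [54.3, 86.4], [54.6, 86.0], [54.9, 86.1]] x [[-4.4, 28.5], [-4.3, 28.2], [-4.4, 27.8], [-4.2, 27.6], [-5.0, 28.1]]
-1 y [[-88.3, -57.6], [-88.3, -57.6], [-88.1, -57.5], [-87.5, -57.6], [-87.2, -57.4]] x [[-5.2, 27.9], [-5.3, 28.4], [-5.1, 28.3], [-5.0, 28.3], [-4.8, 28.1]]
plate y -0.08 [-129.3  127.8]
plate y -0.06 [-129.1  127.6]
plate y -0.04 [-129.8  127.3]
plate y -0.03 [-129.8  127.7]
plate x -0.12 [-97.8 162.2]
plate x -0.11 [-97.7 169.5]
plate x -0.1 [-97.9 169.4]
plate x 0.1 [-97.1 170.1]
plate x 0.11 [-96.9 169.3]
plate x 0.12 [-96.9 170.6]
lip 154 [290.  48.] [0.0693 0.0245 0.0969] [0.0653 0.017  0.0936] [0.0736 0.0319 0.1004]
lip 150 [346.  49.] [ 0.0687 -0.0269  0.0967] [ 0.0652 -0.0349  0.0936] [ 0.0716 -0.0192  0.1001]
lip 143 [260.  67.] [0.0476 0.0505 0.097 ] [0.0383 0.0473 0.0935] [0.0581 0.0541 0.1003]
lip 121 [377.  68.] [ 0.0469 -0.0533  0.0969] [ 0.0377 -0.0559  0.0935] [ 0.0571 -0.0507  0.1001]
```

In the wrist frame the nest sits at about (+1.5, −1.2) mm and the pallet at (−119.7, −2.5) mm, so the move is +121 in x and +1.3 in y. The wrist camera sits on the head side of the tool, so I'll check for any camera body there before going under the head.

Run:
```python
from h import *
w=read_camera('wrist'); V=np.linalg.inv(w['view']); cw=V[:3,3]; print('cam',cw)
p0,r0=tool()
print('cam in tool',r0.inv().apply(cw-p0))
for n in('scene','top'):
    a=read_camera(n);C=cloud(a);L=(C-p0)@r0.as_matrix()
    m=(L[...,2]>-.22)&(L[...,2]<-.075)&(abs(L[...,1])<.1)&(abs(L[...,0])<.16)
    q=L[m]
    for lo in np.arange(-.22,-.07,.02):
        s=q[(q[:,2]>=lo)&(q[:,2]<lo+.02)]
        if len(s)>3: print(n,lo.round(2),len(s),'x',s[:,0].min().round(3),s[:,0].max().round(3),'y',s[:,1].min().round(3),s[:,1].max().round(3))
    if n=='scene':
        v,u=np.where(m);b=[max(0,v.min()-40),v.max()+40,max(0,u.min()-40),u.max()+40];print(b)
        save('g',cv2.resize(a['frame'][b[0]:b[1],b[2]:b[3]],None,fx=3.5,fy=3.5,interpolation=cv2.INTER_CUBIC)[:600,:800])
```

```text
cam [0.46893589 0.02571228 0.33955805]
cam in tool [ 0.0835248   0.00063411 -0.14041363]
scene -0.22 179 x -0.028 0.035 y -0.04 0.015
scene -0.2 160 x -0.031 0.036 y -0.039 0.012
scene -0.18 276 x -0.036 0.037 y -0.041 0.018
scene -0.16 202 x -0.034 0.037 y -0.041 0.011
scene -0.14 111 x -0.032 0.037 y -0.041 0.01
scene -0.12 115 x -0.02 0.018 y -0.061 -0.01
scene -0.1 141 x -0.02 0.019 y -0.066 0.015
scene -0.08 18 x 0.007 0.016 y -0.047 0.018
[np.int64(117), np.int64(251), np.int64(263), np.int64(394)]
top -0.22 150 x -0.0 0.037 y -0.032 0.037
top -0.2 100 x 0.008 0.037 y -0.032 0.037
top -0.18 197 x -0.008 0.036 y -0.034 0.037
top -0.16 134 x 0.008 0.038 y -0.035 0.037
top -0.14 62 x -0.006 0.037 y -0.036 0.04
top -0.12 112 x -0.009 0.019 y -0.057 0.056
top -0.1 208 x -0.015 0.019 y -0.062 0.064
top -0.08 35 x -0.007 0.018 y -0.054 0.057
```

View pics/g.png

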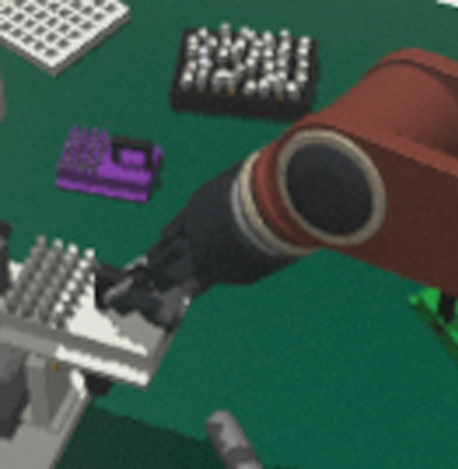

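There is no camera body in the crop: the gripper at (220,235) is only ±38 mm about its axis, so the head is clear. I'll move in over the nest.

Request:
move_arm(rows=[0,0.017,-0.001,0.017,0,0,0,0,0.035,-0.001,0.034,0,0,0,0,0.053,-0.001,0.051,0,0,0,0,0.07,-0.001,0.068,0,0,0,0,0.086,-0.001,0.085,0,0,0])

```text
t: 6.02
eef_pos: [0.6172, 0.0357, 0.1705]
orientation: [-0.009, 0.939, 0.028, 0.344]
contact_force: [-0.7, -0.9, -4.1]
grip_width: 0.145
finger_force: 98.7
```

```bash
cat >> h.py <<'E'
PREF=np.array([.4949,.0283,.177])  # TCP where the pallet was measured
GOAL=local(PREF,NY,[.1212,.0013,0])
def go(zu,dx=0,dy=0):
    p=local(GOAL,NY,[dx,dy,0]); p[2]=.177+zu-.135
    rel(p,R.from_euler('z',NY,degrees=True)*R.from_euler('x',180,degrees=True)*R.from_euler('y',-40,degrees=True))
E
python3 - <<'E'
from h import *
p,r=pal(0,0,.125);rel(p,r);go(.125);go(.102);s=get_state();print(s['contact_force'].round(1),s['joint_pos'].round(2))
w=read_camera('wrist');C=cloud(w);f=w['frame'].astype(int);save('w4',w['frame'])
N=(C-[NEST[0],NEST[1],0])@R.from_euler('z',NY,degrees=True).as_matrix();X,Y,Z=N[...,0],N[...,1],N[...,2]
m=(abs(Z-.151)<.005)&(abs(X)<.08)&(abs(Y)<.045)&(f.min(2)>60)
q=N[m];print('block',len(q),np.median(Z[m]),cv2.minAreaRect((q[:,:2]*1000).astype(np.float32)))
for s in(1,-1):
    m=(Z>.0925)&(Z<.1)&(Y*s>.045)&(Y*s<.1)&(X>-.03)&(X<.05); q=N[m]
    if len(q)>50: print(s,[np.percentile(q[abs(q[:,0]-x)<.0015][:,1]*1000,[1,99]).round(1).tolist() for x in(.003,.009,.015)],[np.percentile(q[abs(q[:,1]-s*y)<.0015][:,0]*1000,[1,99]).round(1).tolist() for y in(.066,.072,.078)])
E
```

```text
shift mm [-4.1 -1.7  2. ] rot [ 0.2 -0.2  0. ]
shift mm [-3.2 -1.3  1.8] rot [  0.1 -80.2  -0.1]
shift mm [-18.1  -1.4  19.4] rot [  0.1 -80.2  -0.1]
[-0.7 -0.9 -4.1] [-0.11 -0.31  2.16  0.19  0.6   1.28]
block 1395 0.15502397395014242 ((-35.14604568481445, -2.3616905212402344), (66.41324615478516, 44.51000213623047), 89.83187866210938)Traceback (most recent call last):
  File "<stdin>", line 9, in <module>
    return _quantile_unchecked(
        a, q, axis, out, overwrite_input, method, keepdims, weights)
    return _ureduce(a,
                    func=_quantile_ureduce_func,
    ...<5 lines>...
                    overwrite_input=overwrite_input,
                    method=method)
    r = func(a, **kwargs)
    result = _quantile(arr,
                       quantiles=q,
    ...<2 lines>...
                       out=out,
                       weights=wgt)
    slices_having_nans = np.isnan(arr[-1, ...])
                                  ~~~^^^^^^^^^
IndexError: index -1 is out of bounds for axis 0 with size 0
```

View pics/w4.png

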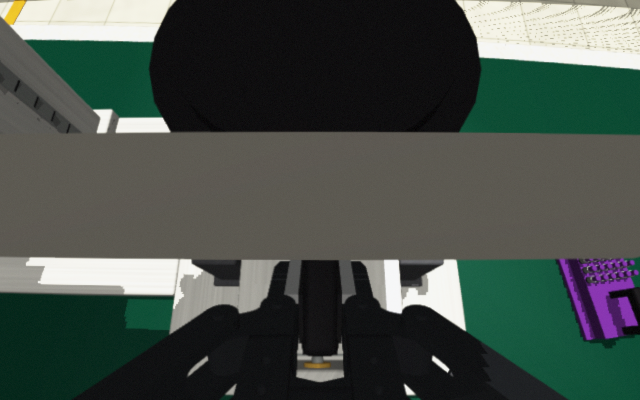

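The view is blocked by the head, as expected: the lens is at (315,65) and the handle is visible at (320,290). Clearances hold and the force is unchanged. I'll descend slowly onto the stage, correcting laterally.

Request:
move_arm(rows=[0,-0.004,-0.001,0.004,0,0,0,0,-0.008,-0.001,0.008,0,0,0,0,-0.013,-0.001,0.013,0,0,0,0,-0.018,-0.001,0.019,0,0,0,0,-0.018,-0.001,0.019,0,0,0], grip_force=120)

```text
t: 6.7
eef_pos: [0.6139, 0.0373, 0.1426]
orientation: [-0.009, 0.939, 0.029, 0.342]
contact_force: [-0.3, 0.3, -4.5]
grip_width: 0.147
finger_force: 116.9
```

Run:
```python
from h import *
go(.102);go(.09);p,r=pal(0,0,.102);rel(p,r)
```

```text
shift mm [2.3 0.4 0.1] rot [  0.1 -80.1  -0. ]
shift mm [-5.4  0.4  9.3] rot [  0.1 -80.1  -0. ]
shift mm [1.4 0.1 0.4] rot [ 0.1 -0.1  0.1]
```

Request:
move_arm(rows=[0,0,0,0.002,0,0,0,0,-0.002,0,0.004,0,0,0,0,-0.004,0,0.007,0,0,0,0,-0.005,0,0.009,0,0,0,0,-0.005,0,0.009,0,0,0])

```text
t: 7.32
eef_pos: [0.6167, 0.0374, 0.1336]
orientation: [-0.009, 0.939, 0.029, 0.343]
contact_force: [0.4, -0.6, -3.5]
grip_width: 0.148
finger_force: 116.9
```

Run:
```python
from h import *
go(.09);go(.064);s=get_state();print(s['torque'])
```

```text
shift mm [-1.7  0.3  0.6] rot [  0.2 -80.2  -0. ]
shift mm [-18.5   0.2  20.5] rot [  0.2 -80.2  -0. ]
[-0.0692453   0.89288791 -0.01613417]
```

Request:
move_arm(rows=[0,-0.002,0,0.002,0,0,0,0,-0.004,0,0.004,0,0,0,0,-0.006,0,0.006,0,0,0,0,-0.009,0,0.01,0,0,0,0,-0.009,0,0.01,0,0,0])

```text
t: 7.95
eef_pos: [0.618, 0.0371, 0.1227]
orientation: [-0.009, 0.938, 0.029, 0.346]
contact_force: [-0.6, 1.5, 4.7]
grip_width: 0.144
finger_force: 118.3
```

Run:
```python
from h import *
go(.078);go(.063);s=get_state();print(s['torque'])
```

```text
shift mm [-3.4 -0.   0.7] rot [  0.2 -80.5  -0. ]
shift mm [-13.2  -0.1  12.1] rot [  0.2 -80.5  -0. ]
[0.03401739 0.4014405  0.11237461]
```

Request:
move_arm(rows=[0,-0.004,0,0.003,0,0,0,0,-0.007,0,0.006,0,0,0,0,-0.01,0,0.009,0,0,0,0,-0.014,0,0.013,0,0,0,0,-0.014,0,0.013,0,0,0])

```text
t: 8.57
eef_pos: [0.6178, 0.0369, 0.1063]
orientation: [-0.009, 0.937, 0.029, 0.348]
contact_force: [2.5, 1.9, 7.2]
grip_width: 0.144
finger_force: 118.1
```

Run:
```python
from h import *
go(.063);s=get_state();print(s['torque'],s['contact_force'])
```

```text
shift mm [-2.4 -0.2 -0.3] rot [  0.2 -80.8  -0.1]
[ 0.42370304 -0.34872831  0.33675458] [2.53752859 1.90715755 7.24440209]
```

Request:
move_arm(rows=[0,-0.003,0,0.001,0,0,0,0,-0.004,0,0.002,0,0,0,0,-0.005,0,0.003,0,0,0,0,-0.005,0,0.003,0,0,0,0,-0.005,0,0.003,0,0,0])

```text
t: 9.2
eef_pos: [0.6173, 0.0367, 0.1027]
orientation: [-0.009, 0.936, 0.028, 0.35]
contact_force: [5.6, 3.1, 8.0]
grip_width: 0.145
finger_force: 118.0
```

Run:
```python
from h import *
go(.063);s=get_state();print(s['torque'],s['contact_force'])
f=[]
for n in('scene','top'):
    a=read_camera(n);save('l'+n,a['frame'])
    v0,v1,u0,u1=(170,280,200,310) if n=='scene' else (100,215,245,335)
    f.append(cv2.resize(a['frame'][v0:v1,u0:u1],(400,400),interpolation=cv2.INTER_CUBIC))
save('l',np.hstack(f))
```

```text
shift mm [ 0.4 -0.4 -2.7] rot [  0.2 -81.   -0.1]
[ 0.53694304 -0.83785813  0.34918776] [5.63146123 3.05776276 7.99614458]
```

View pics/l.png

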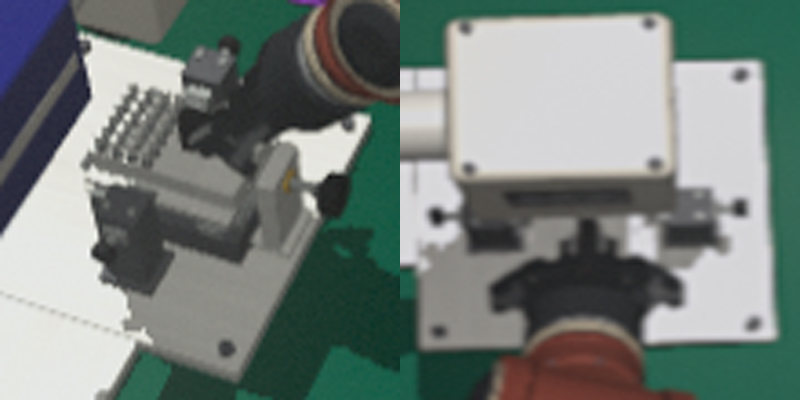

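The left (scene) crop shows the pallet down between the bolt housings at (130,235) and (205,75), with the knob free at (335,195). I'll check height and tilt from the depth data.

```bash
cat > chk.py <<'E'
from h import *
a=read_camera('scene');C=cloud(a);f=a['frame'].astype(int)
N=(C-[NEST[0],NEST[1],0])@R.from_euler('z',NY,degrees=True).as_matrix();X,Y,Z=N[...,0],N[...,1],N[...,2]
m=(Z>.08)&(Z<.105)&(abs(Y)<.028)&(X>-.065)&(X<-.005)&(f.max(2)>50)
n,q=plane(N[m]);print('block',len(q),n.round(3),'z',np.median(q[:,2]).round(4),q.min(0).round(3),q.max(0).round(3))
m=(Z>.06)&(Z<.085)&(Y>.036)&(Y<.047)&(X>-.065)&(X<.065)
for x in np.arange(-.06,.065,.015):
    s=m&(abs(X-x)<.006); print('flange',x.round(3),s.sum(),np.median(Z[s]).round(4) if s.sum() else '')
s=get_state();print(s['eef_pos'].round(4),s['contact_force'].round(1),s['torque'].round(2))
E
python3 chk.py
```

```text
block 78 [-0.014  0.012  1.   ] z 0.0869 [-0.061 -0.015  0.085] [-0.005  0.028  0.089]
flange -0.06 12 0.0664
flange -0.045 18 0.0679
flange -0.03 17 0.0701
flange -0.015 16 0.0697
flange 0.0 15 0.069
flange 0.015 2 0.0795
flange 0.03 5 0.0712
flange 0.045 17 0.071
flange 0.06 13 0.07
[0.6173 0.0367 0.1027] [4.7 3.8 8. ] [ 0.53 -0.83  0.37]
```

The block top at 0.087 and flange top at 0.070 put the stage at about its bottom stop, level. I'll open the fingers, then back off up along the tool.

Request:
move_arm(rows=[30,0.002,0,-0.001,0,0,0,45,0.002,0,-0.001,0,0,0,45,0.002,0,-0.001,0,0,0,45,0.002,0,-0.001,0,0,0,45,0.002,0,-0.001,0,0,0], grip_force=40)

```text
t: 9.98
eef_pos: [0.6128, 0.037, 0.0977]
orientation: [-0.009, 0.939, 0.029, 0.343]
contact_force: [-0.6, 0.5, -0.8]
grip_width: 0.452
finger_force: 0.0
```

```bash
python3 chk.py
```

```text
block 35 [-0.077  0.019  0.997] z 0.0922 [-0.059 -0.012  0.087] [-0.006  0.028  0.094]
flange -0.06 15 0.0725
flange -0.045 19 0.0729
flange -0.03 16 0.0731
flange -0.015 16 0.0736
flange 0.0 12 0.0745
flange 0.015 4 0.0746
flange 0.03 9 0.0745
flange 0.045 20 0.0725
flange 0.06 9 0.0715
[0.6129 0.037  0.0978] [ 0.4 -0.6  0.1] [-0.06  0.28  0.02]
```

Latched: the flange top is about 0.074 with the fingers off. I'll retreat along the tool axis, then close.

Request:
move_arm(rows=[45,0,0,-0.02,0,0,0,45,0,0,-0.05,0,0,0,45,0,0,-0.08,0,0,0,0,0,0,-0.11,0,0,0,0,0,0,-0.11,0,0,0])

```text
t: 10.65
eef_pos: [0.543, 0.0327, 0.1851]
orientation: [-0.009, 0.938, 0.029, 0.346]
contact_force: [0.1, 0.8, -0.3]
grip_width: 0.028
finger_force: 0.0
```

```bash
python3 chk.py
python3 - <<'E'
from h import *
def kn(x,z):
    p=local([NEST[0],NEST[1],0],NY,[x,-.001,z]); _,r=pose(p,NY,40); print(p.round(4)); rel(p,r)
kn(-.162,.15);kn(-.162,.074);kn(-.111,.074)
a=read_camera('scene');C=cloud(a);f=a['frame'].astype(int)
N=(C-[NEST[0],NEST[1],0])@R.from_euler('z',NY,degrees=True).as_matrix();X,Y,Z=N[...,0],N[...,1],N[...,2]
m=(X<-.11)&(X>-.15)&(abs(Y)<.03)&(Z>.055)&(Z<.105)&(f.max(2)<70);q=N[m];print('knob',len(q),q.min(0).round(4),q.max(0).round(4))
E
```

```text
block 105 [-0.005 -0.019  1.   ] z 0.0921 [-0.06  -0.028  0.09 ] [-0.005  0.027  0.094]
flange -0.06 9 0.0716
flange -0.045 19 0.0732
flange -0.03 18 0.0727
flange -0.015 17 0.0727
flange 0.0 17 0.0749
flange 0.015 8 0.0758
flange 0.03 7 0.0733
flange 0.045 17 0.0719
flange 0.06 9 0.0717
[0.5426 0.0328 0.1833] [0.2 0.1 0.8] [-0.04  0.28 -0.03]
[0.4761 0.0278 0.15  ]
shift mm [-72.4   0.8 -17.9] rot [ 0.2 -0.3  0.1]
[0.4761 0.0278 0.074 ]
shift mm [-121.6    0.6   40.1] rot [ 0.2 -0.3  0.1]
[0.527  0.0309 0.074 ]
shift mm [-82.8   0.6  73.1] rot [ 0.2 -0.3  0.1]
knob 94 [-0.1356 -0.0146  0.0684] [-0.1119  0.0196  0.1   ]
```

Request:
move_arm(rows=[0,-0.036,0.001,-0.009,0,0,0,0,-0.072,0.001,-0.018,0,0,0,0,-0.072,0.001,-0.018,0,0,0,0,-0.097,0.001,0.011,0,0,0,0,-0.122,0.001,0.04,0,0,0])

```text
t: 11.38
eef_pos: [0.4767, 0.0272, 0.0734]
orientation: [-0.009, 0.938, 0.029, 0.345]
contact_force: [0.5, 0.2, -0.7]
grip_width: -0.002
finger_force: 0.0
```

```bash
cat >> h.py <<'E'
def kn(x,z,y=-.001):
    p=local([NEST[0],NEST[1],0],NY,[x,y,z]); _,r=pose(p,NY,40); rel(p,r)
E
python3 - <<'E'
from h import *
kn(-.162,.074);kn(-.111,.074); s=get_state();print(s['joint_pos'].round(2),s['contact_force'].round(1))
E
```

```text
shift mm [-0.  -0.6 -0.8] rot [ 0.2 -0.3  0.1]
shift mm [38.8 -0.6 32.2] rot [ 0.2 -0.3  0.1]
[-0.2  -0.65  2.55  0.31  0.57  1.11] [ 0.5  0.2 -0.7]
```

Request:
move_arm(rows=[0,0.008,-0.001,0.006,0,0,0,0,0.015,-0.001,0.013,0,0,0,0,0.022,-0.001,0.018,0,0,0,0,0.027,-0.001,0.022,0,0,0,0,0.031,-0.001,0.025,0,0,0])

```text
t: 12.0
eef_pos: [0.5144, 0.0311, 0.0726]
orientation: [-0.009, 0.939, 0.029, 0.342]
contact_force: [-2.9, -0.9, -2.6]
grip_width: -0.004
finger_force: 1.6
```

```bash
cat > kc.py <<'E'
from h import *
kn(-.111,.074); s=get_state();print(s['contact_force'].round(1),s['eef_pos'].round(4))
a=read_camera('scene');C=cloud(a);f=a['frame'].astype(int)
N=(C-[NEST[0],NEST[1],0])@R.from_euler('z',NY,degrees=True).as_matrix();X,Y,Z=N[...,0],N[...,1],N[...,2]
m=(X<-.075)&(X>-.15)&(Y>.002)&(Y<.025)&(Z>.055)&(Z<.105)&(f.max(2)<70);q=N[m];print('knob',len(q),np.percentile(q,[3,97],axis=0).round(4))
E
python3 kc.py
```

```text
shift mm [10.5  0.9  7. ] rot [ 0.1 -0.   0.1]
[-2.9 -0.9 -2.6] [0.5144 0.0311 0.0726]
knob 80 [[-0.1383  0.0038  0.0757]
 [-0.1011  0.0172  0.099 ]]
```

Request:
move_arm(rows=[0,0.003,0,0.003,0,0,0,0,0.006,0,0.005,0,0,0,0,0.009,0,0.007,0,0,0,0,0.012,0,0.009,0,0,0,0,0.012,0,0.009,0,0,0])

```text
t: 12.68
eef_pos: [0.5289, 0.032, 0.0741]
orientation: [-0.009, 0.939, 0.03, 0.342]
contact_force: [-18.2, -2.6, 7.7]
grip_width: 0.002
finger_force: 9.1
```

```bash
python3 kc.py
```

```text
shift mm [-1.6  1.  -1.3] rot [ 0.1 -0.   0.1]
[-18.2  -2.6   7.7] [0.5289 0.032  0.0741]
knob 77 [[-0.1237  0.0028  0.0759]
 [-0.0892  0.0178  0.0992]]
```

The force rose to 18 N at the expected home position. I'll back off and verify.

Request:
move_arm(rows=[0,-0.01,0,-0.008,0,0,0,0,-0.025,0,-0.02,0,0,0,0,-0.035,0,-0.029,0,0,0,0,-0.035,0,-0.029,0,0,0,0,-0.035,0,-0.029,0,0,0])

```text
t: 13.35
eef_pos: [0.4857, 0.0288, 0.0759]
orientation: [-0.009, 0.938, 0.029, 0.345]
contact_force: [0.3, 0.2, 0.0]
grip_width: -0.001
finger_force: 0.0
```

```bash
python3 kc.py; python3 chk.py
python3 - <<'E'
from h import *
a=read_camera('scene');save('f',cv2.resize(a['frame'][170:280,200:310],(550,550),interpolation=cv2.INTER_CUBIC))
E
```

```text
shift mm [30.2  0.4 28.2] rot [ 0.2 -0.4  0.1]
[0.3 0.2 0. ] [0.4857 0.0288 0.0759]
knob 59 [[-0.105   0.0025  0.0771]
 [-0.0885  0.0193  0.0984]]
block 117 [-0.033  0.014  0.999] z 0.0923 [-0.06  -0.027  0.09 ] [-0.006  0.027  0.094]
flange -0.06 13 0.0725
flange -0.045 20 0.0747
flange -0.03 19 0.0732
flange -0.015 17 0.0715
flange 0.0 17 0.0728
flange 0.015 7 0.075
flange 0.03 8 0.075
flange 0.045 15 0.0753
flange 0.06 10 0.0733
[0.4853 0.029  0.0751] [ 0.   0.4 -0.4] [-0.07  0.31  0.03]
```

View pics/f.png

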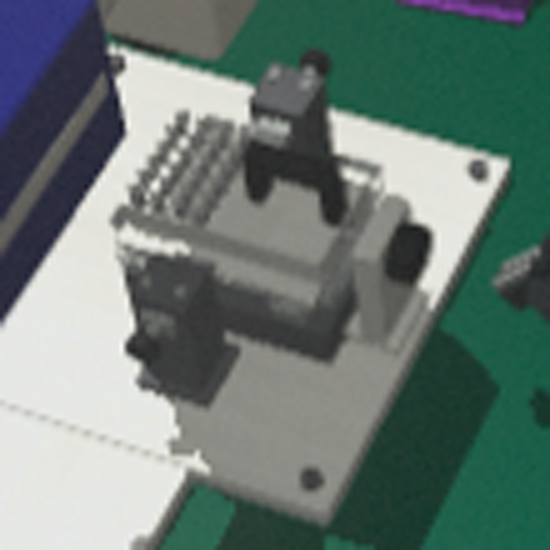

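The crop shows the pallet level in the nest at (265,220), its knob flush against the bracket at (408,250), and the gripper clear at (525,270). The knob face is at −0.105, against −0.104 when fully home. I'll hand the job in.

```bash
python3 -c "from station import *;print(close_job())"
```

```text
the job is handed in; nothing more can be done
None
```

The pallet is seated level and latched under both bolts, and the lock pin is fully home (knob flush against its bracket). The arm is clear, and the job was handed in at about 13 s, with no verdict returned.

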